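Grade mixed railing balls on the sorting bed and pull out the catch drawer

ROBOT

A 6-joint arm with a two-finger parallel gripper is mounted at the origin on the work surface. World frame = base frame: x ahead of the robot, y to its left, z up, the work surface at z = 0. Lengths are in m, angles in rad, forces in N, time in s.
With the tool pointing down it reaches from about 0.375 to 0.9 m from the base axis. Payload 3.1 kg.
Tool frame: the origin (TCP) lies between the finger pads; the fingertips stand 17 mm ahead of it and the grasp point (between the pads) lies 2 mm behind it; z points along the fingers, y is the direction in which the jaws open and shut (so a half turn about z gives the same grasp; the last joint's range is limited). The gripper opens to 87 mm and grips with 3 to 60 N. Pads are 19 mm wide; open, the fingers measure 117 mm over their backs; the gripper's body (75 mm by 190 mm) begins 51 mm behind the grasp point.
Start: joints at [-0.178, 0.527, 1.433, -0, 1.181, -0.178], TCP at [0.625, 0, 0.24] pointing down, gripper open.
Joint ranges: [-3.08, 3.08], [-0.75, 2.2], [0.22, 2.44], [-1.43, 4.57], [0, 2.65], [-2.85, 2.85]. Speed limits (rad/s): [2.79, 2.79, 3.14, 3.14, 3.14, 3.14].

INTERFACE

Orientations are given as a unit quaternion [w, x, y, z].
In Python, from rig import ctrl, get_image, sign_off gives the robot as it stands. The module is installed in compiled form; this text tells all that it offers.
- The arm moves only by the tool drive_tool, never from a script. Its argument "plan" is a list that holds one entry, the list of rows, each a list of 4 numbers: the shift along the tool's x, y, z in units of 40 mm (1.0 is 40 mm), then the turn about the tool's z in units of 8 degrees (1.0 is 8 degrees). A call has 1 to 12 rows; each row shifts and turns the commanded pose from where the row before left it, along the tool's axes as they then stand; what a row does not reach is not made up. A row lasts 1/10 s, in which the tool goes at most 50 mm and 8.59 degrees, less where a joint would pass 70% of its speed; a pose out of reach is approached as far as the arm can. A call is refused whole if a number of a shift passes 1 or a number of a turn 1, either way. A call with a gripper value outside its range is refused whole. "gripper" is the opening in per cent of the stroke, from 0 (shut) to 100 (fully open), set as the call begins (left out, the last holds). The fingers move at their own pace and stop on an object; the grip force is fixed at half the most. Time passes only in rows, so rows that do not move let the fingers close. It gives the time, the measured TCP pose, the force and the opening at its end, in the units of the state.
- ctrl.read_state(): the state, without advancing time (a new reading comes with each control period).
- get_image(name): name is "scene" or "side" or "wrist"; returns a dict with "frame" (384x512x3 uint8, red, green, blue), "vertical_fov" (degrees; the focal length in pixels is half the picture's height over the tangent of half this angle, whatever the lens; pixels are square), "cx", "cy" (the principal point, pixels), "R" (3x3) and "t" (3): a world point X has camera coordinates R X + t; the wrist camera has in their place "tool_from_camera" (4x4, takes a point from camera to tool coordinates, whose origin is the TCP and whose axes are the flange's). Camera axes: x right, y down, z forward; pixel columns grow to the right and rows downward; lengths in m; the calibration is good to about 2 mm. The wrist camera is an equidistant fisheye: a pixel r from the principal point sees the ray r / f radians off the axis. A picture is of the moment at which its call begins: read the wrist's pose just before it. There is no depth.
- sign_off(): hands the job in, once; it reports no verdict.
The state is a dict: "t": time; "joint_positions": joint angles; "qvel": joint speeds; "joint_torque": joint torques, N m; "position": TCP position; "tool_rot": TCP orientation; "wrist_force": force on the tool from outside, world axes, zero at the start; "ft_torque": the same for the moment, N m; "gripper_width": opening from 0.0 (shut) to 1.0 (fully open).
Only numpy, scipy, OpenCV 4.12 (cv2) and the standard library are available. Lean on these libraries where they do the work, as an engineer would, in place of code of your own. Each camera call takes 0.05 s, during which the arm holds its last target.

TASK

Sort the mixed steel railing balls: with the catch drawer shut, lift the blue feed pan by its handle and tip it smoothly so that all six balls roll down the sloped bed and drop into their own lanes of the drawer by size. Lower the empty pan gently back onto its rest, without letting it drop. Once the balls lie in their lanes, pull the drawer all the way out by its handle, so that the sorted balls can be taken, and leave the other things on the bench alone.

Things in the scene. Friction and masses are not known exactly. Their poses are not given: they have to be found in the camera images.
- grader: Ball grader fixed on the bench: dark red frame; sloped sheet-steel bed with two parallel V runs, each 105 wide, 255 long, falling 12 degrees. Origin on the bench, z up, +y up the slope from drawer handle to feed pan (balls roll along -y). In its y: bed head +52 mm; narrow slots 0 to -100 drop small balls; wide slots to -205 drop medium; large roll off the end. Bed walls 247 high at head, 193 at end.
- pan (a joint): Blue feed pan 230 long, 222 wide, sides 50 high, rear wall 60, a rib along its middle; open at its -y end and pivoted there at the bed head. In rad: 0 on its rest (floor level, balls stay put), at most 0.7 with the rear lifted; balls roll out from 0.03 to 0.08; lifted steadily to 0.3 in 3 to 8 s it empties. Falls back if let go. Loaded 1.9 kg; about 8 N at the handle.
- pan_hinge (a point): Pivot of the pan, mid-width; the pivot axis is the grader's x axis. 54 mm up-slope of the grader's origin, 206 mm above the bench.
- pan_handle (a point): Middle of the red grip of the bow handle on the pan's rear wall: a round bar 12 mm thick, 110 long along the grader's x axis, 40 mm out from the wall (34 mm free between), 274 mm from the pivot and 250 mm above the bench when the pan rests. It turns about the pivot with the pan.
- drawer (a joint): Grey catch drawer under the bed, 376 long, 221 wide, walls 90 to 95 high, with three lanes in a row (small nearest the pan, medium, large next to the handle). In m: 0 shut, 0.14 fully out at its stop; slides along the grader's -y; needs about 7 N to move and stays where it is left. Falling balls may nudge it out up to 15 mm.
- drawer_handle (a point): Middle of the red grip of the bow handle on the drawer's low-end (-y) face: a round bar 12 mm thick, 110 long along the grader's x axis, 40 mm out from the face (34 mm free between), 88 mm above the bench. Moves with the drawer. Frame axes as the grader's.
- lane_small (a point): Middle of the small-ball lane, on its floor, 12 mm above the bench (floors fall 6 mm to the sides). Lane 145 mm along y, 215 along x. Its point frame is the drawer's: y points up-slope towards the pan, z up.
- lane_medium (a point): Middle of the medium-ball lane, on its floor. Lane 103 mm along y, 215 along x; dividers 90 to 104 high. Its point frame is the drawer's: y points up-slope towards the pan, z up.
- lane_large (a point): Middle of the large-ball lane, on its floor. Lane 117 mm along y, 215 along x. Its point frame is the drawer's: y points up-slope towards the pan, z up.
- small_a_center (a point): Centre of a hollow bare-steel railing ball, 60 mm across, about 0.1 kg (small size); at the start it lies in the feed pan, which holds two files of three balls in mixed order.
- medium_a_center (a point): Centre of a hollow bare-steel railing ball, 80 mm across, about 0.19 kg (medium size); at the start it lies in the feed pan, which holds two files of three balls in mixed order.
- small_b_center (a point): Centre of a hollow bare-steel railing ball, 60 mm across, about 0.1 kg (small size); at the start it lies in the feed pan, which holds two files of three balls in mixed order.
- medium_b_center (a point): Centre of a hollow bare-steel railing ball, 80 mm across, about 0.19 kg (medium size); at the start it lies in the feed pan, which holds two files of three balls in mixed order.
- large_a_center (a point): Centre of a hollow bare-steel railing ball, 100 mm across, about 0.3 kg (large size); at the start it lies in the feed pan, which holds two files of three balls in mixed order.
- large_b_center (a point): Centre of a hollow bare-steel railing ball, 100 mm across, about 0.3 kg (large size); at the start it lies in the feed pan, which holds two files of three balls in mixed order.
- spray_can: Spray can, 65 mm across, 193 high, standing; origin under its foot. Leave alone.
- knife: Yellow and black utility knife lying on the bench, 185 x 26 x 25 mm; origin under its middle. Leave alone.
- drill: Cordless drill standing on its battery, 205 long, 209 high; origin under the battery. Leave alone.
- screw_box: White lidded plastic box, 110 x 80 x 64 mm; origin under its middle. Leave alone.
There are look-alikes about, which are no part of the job. What is shaped like the part that bears medium_b_center but red or yellow is not meant.

How it is judged:
By the outcome, as a careful person would: the job done as asked, in the order asked, and still so for the second after the job is handed in, with the robot touching nothing.
It also fails if it takes over 58 s, if anything falls off the work surface, if the arm or the gripper's body presses on something with over 40 N, if the wrist force passes 120 N, or if a joint passes its speed limit or range.

## Working session

There is one attempt and no reset: what is moved stays moved. The work goes in short steps, Python scripts to look and compute and a tool call to move; the robot and the scene stay as the last step left them, time stands still between calls to the robot, and variables do not carry over. Pictures are saved under pics/ and viewed, and the job is handed in when it is done.

Besides the shell and the picture viewer there is one more tool, called after ">>>" as name([rows], argument=value, ...), one row to a line, values as JSON. drive_tool: Moves the arm, as the interface text tells. Its arguments: {"type":"object","properties":{"plan":{"type":"array","items":{"type":"array","items":{"type":"array","items":{"type":"number"}}}},"gripper":{"type":"number"}},"required":["plan"]}

```bash
mkdir -p pics; python3 - <<'E'
from rig import ctrl,get_image
import cv2,pickle
s=ctrl.read_state();print(s)
for n in ["scene","side","wrist"]:
    d=get_image(n);cv2.imwrite(f"pics/{n}0.png",d["frame"][:,:,::-1]);pickle.dump(d,open(f"pics/{n}0.pkl","wb"))
    print(n,{k:v for k,v in d.items() if k!="frame"})
E
```

```text
{'t': 0.0, 'joint_positions': array([-1.78532578e-01,  5.28452565e-01,  1.43390802e+00, -1.02413260e-05,
        1.18134670e+00, -1.78510218e-01]), 'qvel': array([ 7.64692887e-04, -3.10786203e-04,  7.83355037e-04,  3.59369189e-04,
        5.95120752e-05,  3.47659454e-04]), 'joint_torque': array([-5.45745443e-04, -4.40045428e+01, -1.76593530e+01,  6.32597599e-02,
        5.83207863e-02, -1.53719384e-04]), 'position': array([6.24313530e-01, 1.30201473e-04, 2.38578108e-01]), 'tool_rot': array([-8.65813604e-04,  7.07112913e-01,  7.07099858e-01, -6.06881646e-04]), 'wrist_force': array([ 0.35886352, -0.41682748,  1.56845071]), 'ft_torque': array([-0.04721219,  0.01324246, -0.00493535]), 'gripper_width': 1.001533223772245}
scene {'vertical_fov': 49.652193052407554, 'cx': 256.92211877990655, 'cy': 191.34667369908337, 'R': array([[ 0.76785091,  0.64052976, -0.0112523 ],
       [ 0.55217831, -0.67063881, -0.49532081],
       [-0.32481395,  0.37411925, -0.86863726]]), 't': array([-0.40337743, -0.20077516,  1.49427757])}
side {'vertical_fov': 54.9488363987943, 'cx': 255.8287695039401, 'cy': 197.43685164894876, 'R': array([[-0.99975097,  0.01893934, -0.01180236],
       [ 0.02228848,  0.82129365, -0.57007014],
       [-0.00110355, -0.57019123, -0.82151125]]), 't': array([0.54453756, 0.06795609, 1.29212976])}
wrist {'vertical_fov': 65.70646984690485, 'cx': 250.13277783367593, 'cy': 190.5273950604099, 'tool_from_camera': array([[ 9.04804135e-04, -9.59874963e-01, -2.80426882e-01,
         7.75713751e-02],
       [ 9.99999136e-01,  6.01055247e-04,  1.16916562e-03,
         2.26908322e-04],
       [-9.53700758e-04, -2.80427698e-01,  9.59874678e-01,
        -1.44479454e-01],
       [ 0.00000000e+00,  0.00000000e+00,  0.00000000e+00,
         1.00000000e+00]])}
```

View pics/scene0.png

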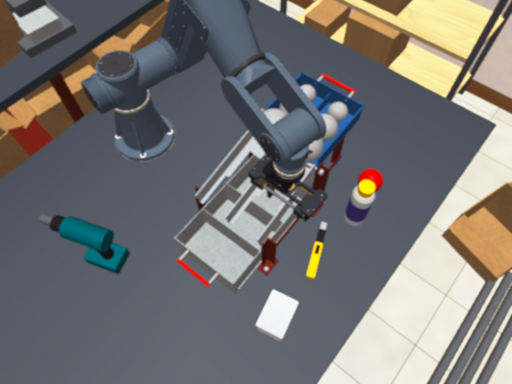

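View pics/side0.png

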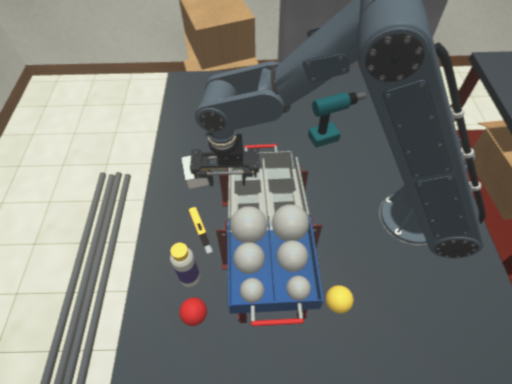

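View pics/wrist0.png

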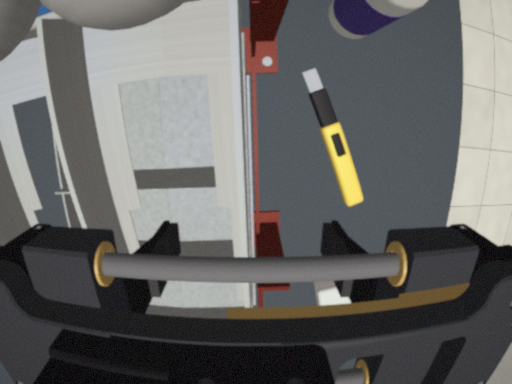

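```bash
python3 - <<'E'
import cv2
a=cv2.imread("pics/side0.png");b=cv2.imread("pics/scene0.png")
cv2.imwrite("pics/side0z.png",cv2.resize(a[130:340,180:360],None,fx=4.2,fy=2.85*1,interpolation=cv2.INTER_CUBIC) if 0 else cv2.resize(a[190:340,190:370],None,fx=4,fy=4,interpolation=cv2.INTER_CUBIC))
cv2.imwrite("pics/side0y.png",cv2.resize(a[130:250,180:340],None,fx=5,fy=5,interpolation=cv2.INTER_CUBIC))
cv2.imwrite("pics/scene0z.png",cv2.resize(b[140:300,160:360],None,fx=3.75,fy=3.75,interpolation=cv2.INTER_CUBIC))
cv2.imwrite("pics/scene0y.png",cv2.resize(b[60:180,240:400],None,fx=5,fy=5,interpolation=cv2.INTER_CUBIC))
E
```

```text
(no output)
```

View pics/side0z.png

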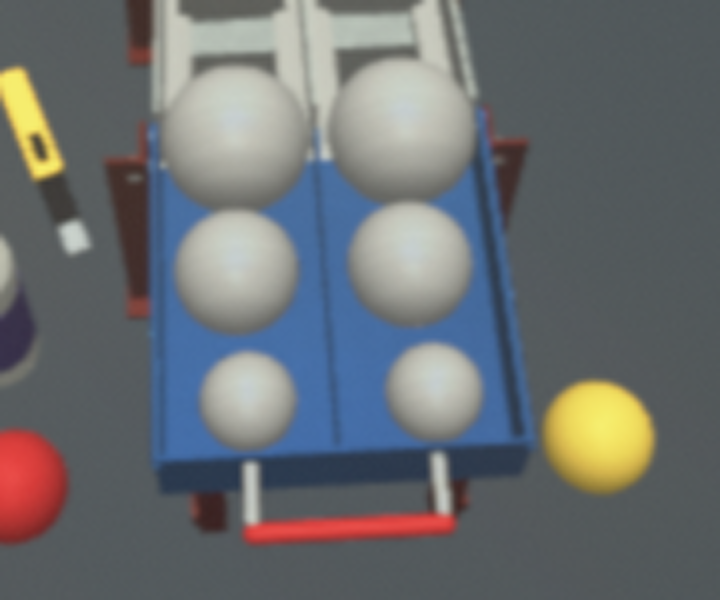

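View pics/side0y.png

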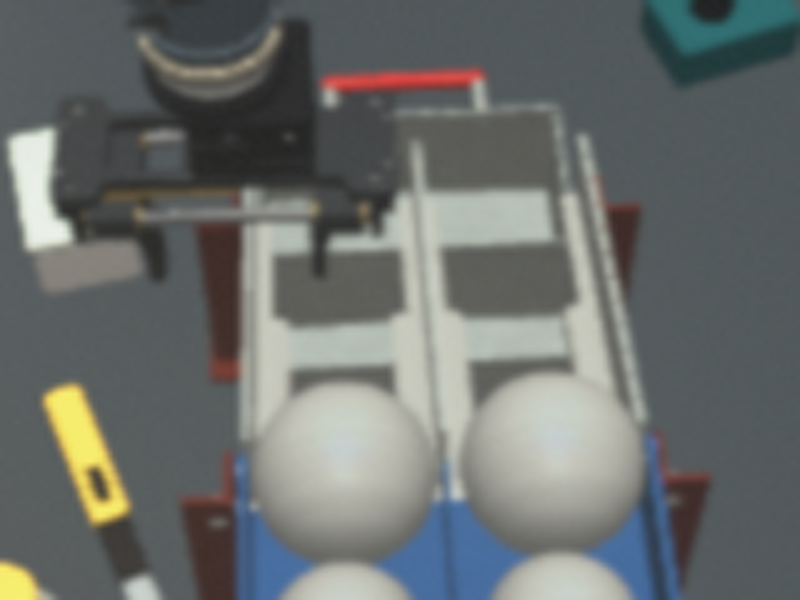

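View pics/scene0z.png

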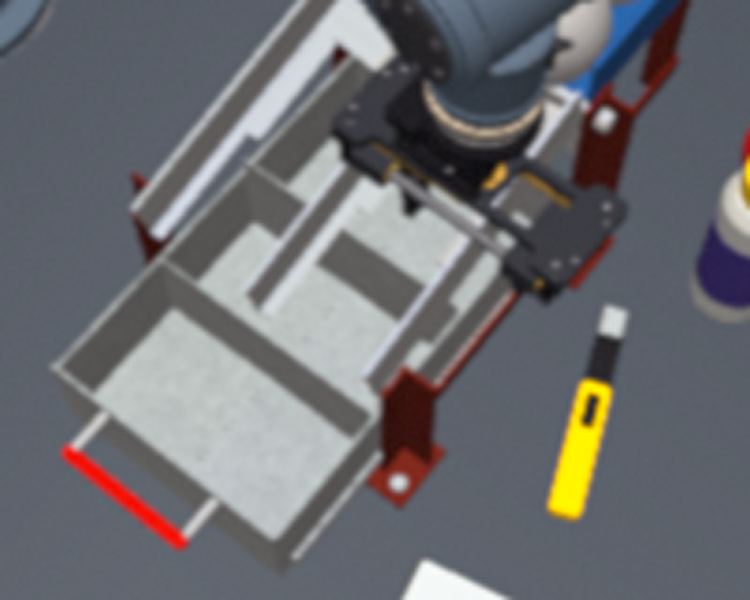

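View pics/scene0y.png

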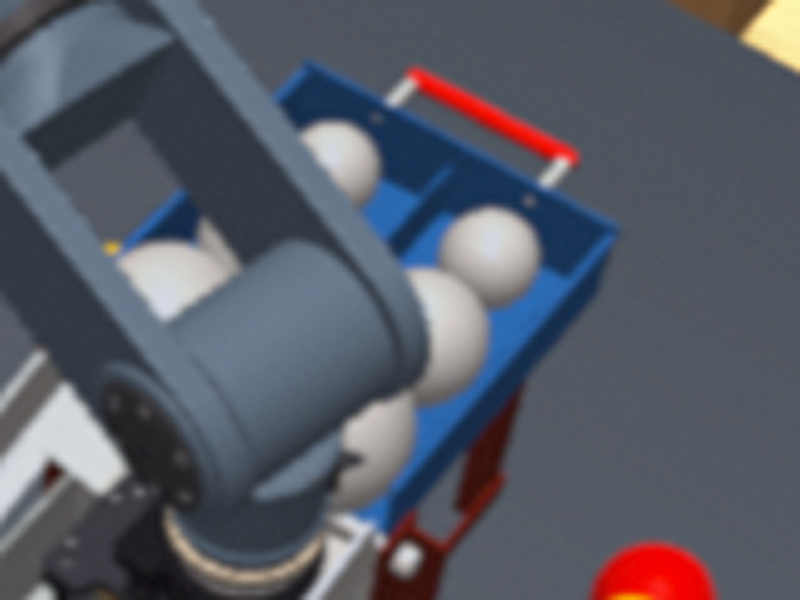

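```bash
cat > h.py <<'E'
import numpy as np,pickle
def ray(d,u,v):
    f=d["frame"].shape[0]/2/np.tan(np.radians(d["vertical_fov"]/2))
    r=d["R"].T@np.array([(u-d["cx"])/f,(v-d["cy"])/f,1]); return -d["R"].T@d["t"], r/np.linalg.norm(r)
def atz(d,u,v,z):
    c,r=ray(d,u,v); return c+r*(z-c[2])/r[2]
def proj(d,X):
    f=d["frame"].shape[0]/2/np.tan(np.radians(d["vertical_fov"]/2))
    p=d["R"]@np.asarray(X)+d["t"]; return np.array([d["cx"]+f*p[0]/p[2],d["cy"]+f*p[1]/p[2]])
def tri(d1,a,d2,b):
    c1,r1=ray(d1,*a);c2,r2=ray(d2,*b)
    A=np.stack([r1,-r2],1);k=np.linalg.lstsq(A,c2-c1,rcond=None)[0]
    p,q=c1+r1*k[0],c2+r2*k[1];return (p+q)/2,np.linalg.norm(p-q)
E
python3 - <<'E'
from h import *
S=pickle.load(open("pics/scene0.pkl","rb"));D=pickle.load(open("pics/side0.pkl","rb"))
for n,a,b,z in [("pan1",(322.4,74.7),(303.4,320.4),.25),("pan2",(354.4,91.5),(251.4,323.6),.25),("dr1",(178,260.7),(276.5,145.3),.088),("dr2",(208.4,284.7),(244.9,146.5),.088)]:
    print(n,atz(S,*a,z).round(4),atz(D,*b,z).round(4),tri(S,a,D,b))
    print(a)
E
```

```text
pan1 [0.4427 0.4215 0.25  ] [0.4407 0.4218 0.25  ] (array([0.44148074, 0.42191189, 0.24943405]), np.float64(0.0017333507448803792))
(322.4, 74.7)
pan2 [0.5579 0.4256 0.25  ] [0.5599 0.4263 0.25  ] (array([0.55890059, 0.42594711, 0.24988033]), np.float64(0.0021402320230829272))
(354.4, 91.5)
dr1 [ 0.4649 -0.2719  0.088 ] [ 0.4616 -0.2703  0.088 ] (array([ 0.46260451, -0.27183227,  0.08558107]), np.float64(0.002569326639249402))
(178, 260.7)
dr2 [ 0.5778 -0.2676  0.088 ] [ 0.5792 -0.2678  0.088 ] (array([ 0.57860015, -0.26756973,  0.08859986]), np.float64(0.001208604691791339))
(208.4, 284.7)
```

```bash
cat >> h.py <<'E'
yaw=0.031
ex=np.array([np.cos(yaw),np.sin(yaw),0]);ey=np.array([-np.sin(yaw),np.cos(yaw),0])
ph=np.array([.5003,.4238,0]);O=ph-ey*.3244
def G(x,y,z): return O+ex*x+ey*y+np.array([0,0,z])
E
python3 - <<'E'
from h import *
import cv2
print(O, "drawer handle in grader", ex@(np.array([.5211,-.2696,0])-O), ey@(np.array([.5211,-.2696,0])-O))
S=pickle.load(open("pics/scene0.pkl","rb"))
im=np.ascontiguousarray(S["frame"][140:300,160:360,::-1]);im=cv2.resize(im,None,fx=3.75,fy=3.75,interpolation=cv2.INTER_CUBIC)
def L(p,q,c):
    P=[tuple(int(x) for x in ((proj(S,G(*p))-[160,140]+.5)*3.75)) for p in (p,q)];cv2.line(im,P[0],P[1],c,1)
for y in(-.1025,-.2085):L((-.108,y,.102),(.108,y,.102),(0,255,0))
L((-.11,-.329,.094),(.11,-.329,.094),(0,0,255))
L((-.11,-.203,.193),(.11,-.203,.193),(255,0,0))
L((-.055,-.369,.088),(.055,-.369,.088),(0,255,255))
cv2.imwrite("pics/ov.png",im)
E
```

```text
[0.51035479 0.09955586 0.        ] drawer handle in grader -0.0007019509184990913 -0.36931154471070177
```

View pics/ov.png

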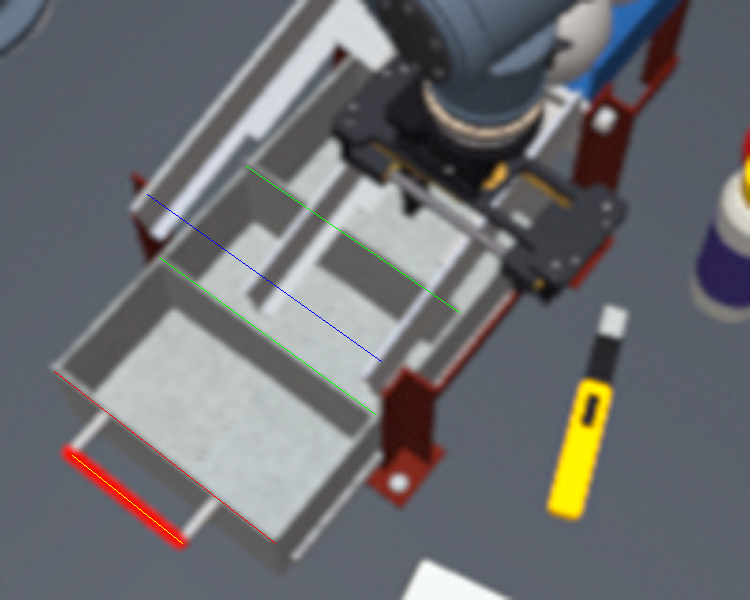

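>>> drive_tool([
  [[0, 0, -1, 0], [0, 0, -1, 0], [0, 0, -1, -1], [0, 0, -1, -1], [0, 0, 0, -1], [0, 0, 0, -1], [0, 0, 0, -1], [0, 0, 0, -1], [0, 0, 0, -1], [0, 0, 0, -1], [0, 0, 0, -1], [0, 0, 0, -1]],
], gripper=35)

```text
t: 1.35
position: [0.6247, 0.0001, 0.399]
tool_rot: [-0.001, 0.084, 0.996, 0.0]
wrist_force: [-0.4, -0.4, 0.5]
gripper_width: 0.35
```

>>> drive_tool([
  [[0, 0, 0, -1], [0, 0, 0, -0.47], [0, 0, 0, 0]],
])

```text
t: 1.65
position: [0.6247, 0.0001, 0.3991]
tool_rot: [-0.001, -0.015, 1.0, 0.0]
wrist_force: [0.0, 0.4, 0.2]
gripper_width: 0.347
```

>>> drive_tool([
  [[0.23, 0.89, 0, 0], [0.23, 0.89, 0, 0], [0.23, 0.89, 0, 0], [0.23, 0.89, 0, 0], [0.23, 0.89, 0, 0], [0.23, 0.89, 0, 0], [0.23, 0.89, 0, 0], [0.23, 0.89, 0, 0], [0.23, 0.89, 0, 0], [0.23, 0.89, 0, 0], [0.24, 0.89, 0, 0], [0.24, 0.89, 0, 0]],
])

```text
t: 2.85
position: [0.5, 0.425, 0.3993]
tool_rot: [-0.0, -0.014, 1.0, -0.0]
wrist_force: [0.3, 0.8, -0.4]
gripper_width: 0.35
```

>>> drive_tool([
  [[0, 0, 0.5, 0], [0, 0, 0.5, 0], [0, 0, 0.5, 0], [0, 0, 0, 0], [0, 0, 0, 0]],
])

```text
t: 3.35
position: [0.5008, 0.4236, 0.3394]
tool_rot: [-0.0, -0.015, 1.0, -0.0]
wrist_force: [1.2, 0.5, 0.4]
gripper_width: 0.353
```

```bash
cat > snap.py <<'E'
import sys,cv2,pickle
from rig import ctrl,get_image
tag=sys.argv[1];s=ctrl.read_state()
print({k:(s[k].round(4) if hasattr(s[k],'round') else s[k]) for k in("t","position","tool_rot","joint_positions","wrist_force","gripper_width")})
for n in sys.argv[2:]:
    d=get_image(n);d["s"]=s;cv2.imwrite(f"pics/{n}{tag}.png",d["frame"][:,:,::-1]);pickle.dump(d,open(f"pics/{n}{tag}.pkl","wb"))
E
python3 snap.py 1 wrist side scene
```

```text
{'t': 3.35, 'position': array([0.5008, 0.4236, 0.3394]), 'tool_rot': array([-3.000e-04, -1.490e-02,  9.999e-01, -2.000e-04]), 'joint_positions': array([ 0.5321,  0.4851,  1.2226, -0.    ,  1.4347, -1.0685]), 'wrist_force': array([1.2254, 0.4556, 0.4208]), 'gripper_width': 0.35290253940159594}
```

View pics/wrist1.png

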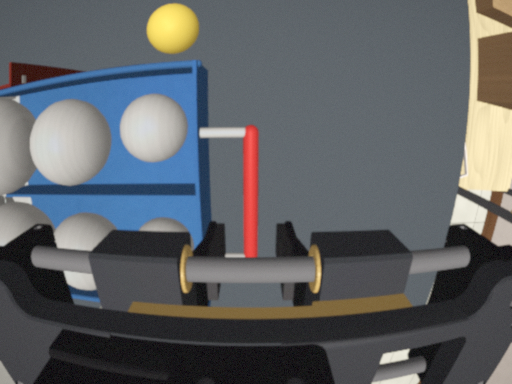

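View pics/scene1.png

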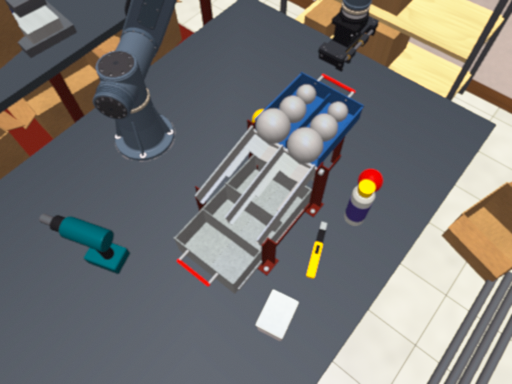

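View pics/side1.png

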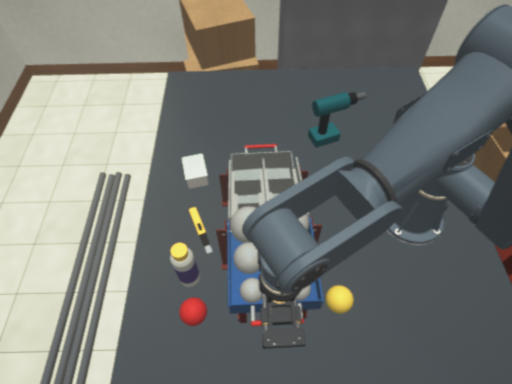

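>>> drive_tool([
  [[0, 0, 0.4, 0], [0, 0, 0.4, 0], [0, 0, 0.4, 0], [0, 0, 0.4, 0], [0, 0, 0.3, 0], [0, 0, 0.2, 0], [0, 0, 0.18, 0], [0, 0, 0, 0], [0, 0, 0, 0]],
])

```text
t: 4.4
position: [0.501, 0.4238, 0.2488]
tool_rot: [0.0, -0.015, 1.0, 0.0]
wrist_force: [0.3, 0.7, 0.3]
gripper_width: 0.35
```

>>> drive_tool([
  [[0, 0, 0, 0], [0, 0, 0, 0], [0, 0, 0, 0], [0, 0, 0, 0], [0, 0, 0, 0], [0, 0, 0, 0]],
], gripper=0)

```text
t: 5.0
position: [0.5009, 0.4237, 0.2488]
tool_rot: [0.0, -0.015, 1.0, 0.0]
wrist_force: [-0.5, -0.3, 1.2]
gripper_width: 0.125
```

```bash
python3 snap.py 2 wrist scene
```

```text
{'t': 5.0, 'position': array([0.5009, 0.4237, 0.2488]), 'tool_rot': array([ 3.000e-04, -1.540e-02,  9.999e-01,  1.000e-04]), 'joint_positions': array([ 0.5321,  0.5609,  1.3399, -0.    ,  1.2402, -1.0694]), 'wrist_force': array([-0.5274, -0.3416,  1.224 ]), 'gripper_width': 0.12465169858937526}
```

View pics/wrist2.png

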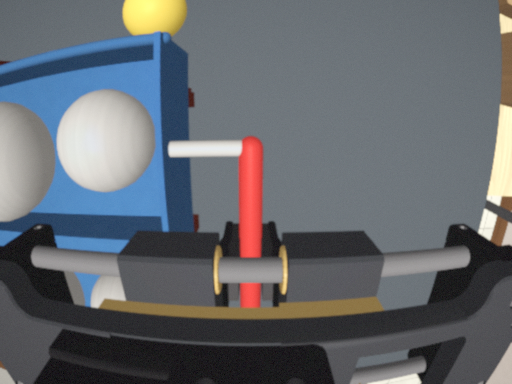

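View pics/scene2.png

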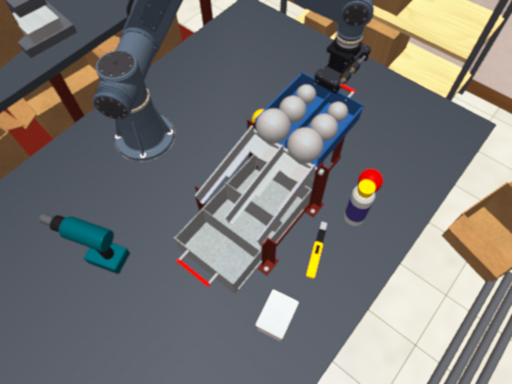

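```bash
python3 - <<'E'
import numpy as np
p0=np.arcsin(44/274);N=54
r=np.ones(N);r[:4]=[.2,.4,.6,.8];r[-4:]=[.8,.6,.4,.2];th=np.cumsum(r)/r.sum()*.33
y=274*(np.cos(p0+th)-np.cos(p0))/40;z=-274*(np.sin(p0+th)-np.sin(p0))/40
y=np.diff(np.r_[0,y.round(3)]);z=np.diff(np.r_[0,z.round(3)])
for i in range(0,N,9):print("[["+", ".join(f"[0, {a:.3f}, {b:.3f}, 0]" for a,b in zip(y[i:i+9],z[i:i+9]))+"]]",th[min(i+8,N-1)])
E
```

```text
[[[0, -0.001, -0.009, 0], [0, -0.003, -0.018, 0], [0, -0.005, -0.027, 0], [0, -0.006, -0.035, 0], [0, -0.008, -0.045, 0], [0, -0.008, -0.044, 0], [0, -0.009, -0.044, 0], [0, -0.009, -0.045, 0], [0, -0.009, -0.044, 0]]] 0.046200000000000005
[[[0, -0.009, -0.044, 0], [0, -0.010, -0.044, 0], [0, -0.010, -0.045, 0], [0, -0.011, -0.044, 0], [0, -0.010, -0.043, 0], [0, -0.011, -0.044, 0], [0, -0.011, -0.044, 0], [0, -0.012, -0.044, 0], [0, -0.012, -0.044, 0]]] 0.10560000000000001
[[[0, -0.012, -0.043, 0], [0, -0.012, -0.044, 0], [0, -0.013, -0.043, 0], [0, -0.013, -0.043, 0], [0, -0.013, -0.044, 0], [0, -0.013, -0.043, 0], [0, -0.014, -0.043, 0], [0, -0.014, -0.043, 0], [0, -0.015, -0.043, 0]]] 0.165
[[[0, -0.014, -0.042, 0], [0, -0.015, -0.043, 0], [0, -0.015, -0.043, 0], [0, -0.016, -0.042, 0], [0, -0.015, -0.042, 0], [0, -0.017, -0.043, 0], [0, -0.016, -0.042, 0], [0, -0.016, -0.042, 0], [0, -0.017, -0.042, 0]]] 0.22440000000000002
[[[0, -0.017, -0.042, 0], [0, -0.018, -0.041, 0], [0, -0.018, -0.042, 0], [0, -0.018, -0.042, 0], [0, -0.018, -0.041, 0], [0, -0.018, -0.041, 0], [0, -0.019, -0.041, 0], [0, -0.019, -0.041, 0], [0, -0.019, -0.041, 0]]] 0.2838
[[[0, -0.020, -0.041, 0], [0, -0.020, -0.040, 0], [0, -0.020, -0.041, 0], [0, -0.020, -0.040, 0], [0, -0.021, -0.041, 0], [0, -0.017, -0.032, 0], [0, -0.013, -0.024, 0], [0, -0.008, -0.016, 0], [0, -0.004, -0.008, 0]]] 0.33
```

>>> drive_tool([
  [[0, -0.001, -0.009, 0], [0, -0.003, -0.018, 0], [0, -0.005, -0.027, 0], [0, -0.006, -0.035, 0], [0, -0.008, -0.045, 0], [0, -0.008, -0.044, 0], [0, -0.009, -0.044, 0], [0, -0.009, -0.045, 0], [0, -0.009, -0.044, 0]],
])

```text
t: 6.0
position: [0.5008, 0.4214, 0.261]
tool_rot: [0.0, -0.015, 1.0, 0.0]
wrist_force: [2.1, 4.0, -6.3]
gripper_width: 0.129
```

>>> drive_tool([
  [[0, -0.009, -0.044, 0], [0, -0.01, -0.044, 0], [0, -0.01, -0.045, 0], [0, -0.011, -0.044, 0], [0, -0.01, -0.043, 0], [0, -0.011, -0.044, 0], [0, -0.011, -0.044, 0], [0, -0.012, -0.044, 0], [0, -0.012, -0.044, 0]],
])

```text
t: 6.9
position: [0.5009, 0.4176, 0.2771]
tool_rot: [0.0, -0.015, 1.0, 0.0]
wrist_force: [2.5, 4.0, -4.6]
gripper_width: 0.126
```

```bash
python3 snap.py 3 scene
```

```text
{'t': 6.9, 'position': array([0.5009, 0.4176, 0.2771]), 'tool_rot': array([ 2.000e-04, -1.540e-02,  9.999e-01,  3.000e-04]), 'joint_positions': array([ 5.2380e-01,  5.2870e-01,  1.3176e+00,  4.0000e-04,  1.2947e+00,
       -1.0779e+00]), 'wrist_force': array([ 2.5425,  3.9616, -4.6327]), 'gripper_width': 0.12620093087669945}
```

View pics/scene3.png

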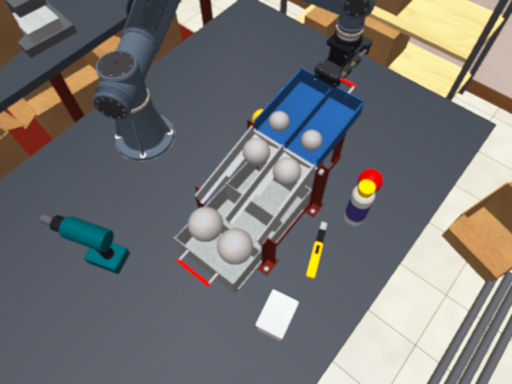

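The pan is up 0.1 rad. Both large balls are at the lower end (205,222 and 235,245), the mediums are on the bed and the smalls are leaving the pan. I'll continue the lift.

>>> drive_tool([
  [[0, -0.012, -0.043, 0], [0, -0.012, -0.044, 0], [0, -0.013, -0.043, 0], [0, -0.013, -0.043, 0], [0, -0.013, -0.044, 0], [0, -0.013, -0.043, 0], [0, -0.014, -0.043, 0], [0, -0.014, -0.043, 0], [0, -0.015, -0.043, 0]],
])

```text
t: 7.85
position: [0.5011, 0.413, 0.2926]
tool_rot: [0.0, -0.015, 1.0, 0.0]
wrist_force: [1.3, 5.4, -3.8]
gripper_width: 0.128
```

>>> drive_tool([
  [[0, -0.014, -0.042, 0], [0, -0.015, -0.043, 0], [0, -0.015, -0.043, 0], [0, -0.016, -0.042, 0], [0, -0.015, -0.042, 0], [0, -0.017, -0.043, 0], [0, -0.016, -0.042, 0], [0, -0.016, -0.042, 0], [0, -0.017, -0.042, 0]],
])

```text
t: 8.75
position: [0.5012, 0.4075, 0.3079]
tool_rot: [0.0, -0.015, 1.0, 0.001]
wrist_force: [1.0, 4.8, -2.6]
gripper_width: 0.124
```

>>> drive_tool([
  [[0, -0.017, -0.042, 0], [0, -0.018, -0.041, 0], [0, -0.018, -0.042, 0], [0, -0.018, -0.042, 0], [0, -0.018, -0.041, 0], [0, -0.018, -0.041, 0], [0, -0.019, -0.041, 0], [0, -0.019, -0.041, 0], [0, -0.019, -0.041, 0]],
])

```text
t: 9.65
position: [0.5014, 0.4011, 0.323]
tool_rot: [0.0, -0.015, 1.0, 0.001]
wrist_force: [2.0, 5.5, -2.2]
gripper_width: 0.127
```

>>> drive_tool([
  [[0, -0.02, -0.041, 0], [0, -0.02, -0.04, 0], [0, -0.02, -0.041, 0], [0, -0.02, -0.04, 0], [0, -0.021, -0.041, 0], [0, -0.017, -0.032, 0], [0, -0.013, -0.024, 0], [0, -0.008, -0.016, 0], [0, -0.004, -0.008, 0]],
])

```text
t: 10.55
position: [0.5016, 0.3956, 0.3345]
tool_rot: [0.0, -0.015, 1.0, 0.001]
wrist_force: [2.8, 5.1, -2.4]
gripper_width: 0.126
```

```bash
python3 snap.py 4 scene side
```

```text
{'t': 10.55, 'position': array([0.5016, 0.3956, 0.3345]), 'tool_rot': array([ 4.000e-04, -1.550e-02,  9.999e-01,  1.100e-03]), 'joint_positions': array([ 0.4924,  0.4607,  1.2782,  0.0015,  1.401 , -1.1096]), 'wrist_force': array([ 2.7603,  5.1236, -2.3873]), 'gripper_width': 0.12617862240226452}
```

View pics/scene4.png

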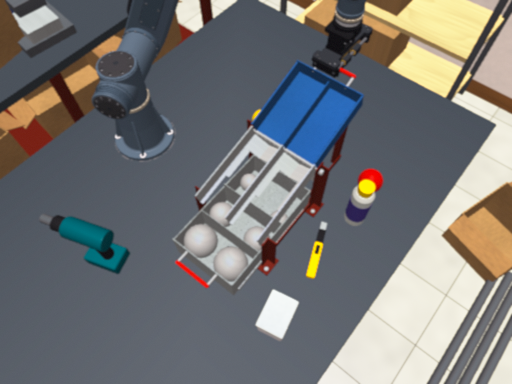

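View pics/side4.png

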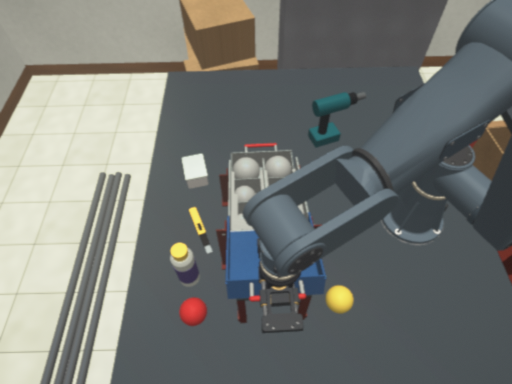

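```bash
python3 - <<'E'
import cv2
b=cv2.imread("pics/scene4.png")
cv2.imwrite("pics/scene4z.png",cv2.resize(b[140:300,160:360],None,fx=3.75,fy=3.75,interpolation=cv2.INTER_CUBIC))
E
```

```text
(no output)
```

View pics/scene4z.png

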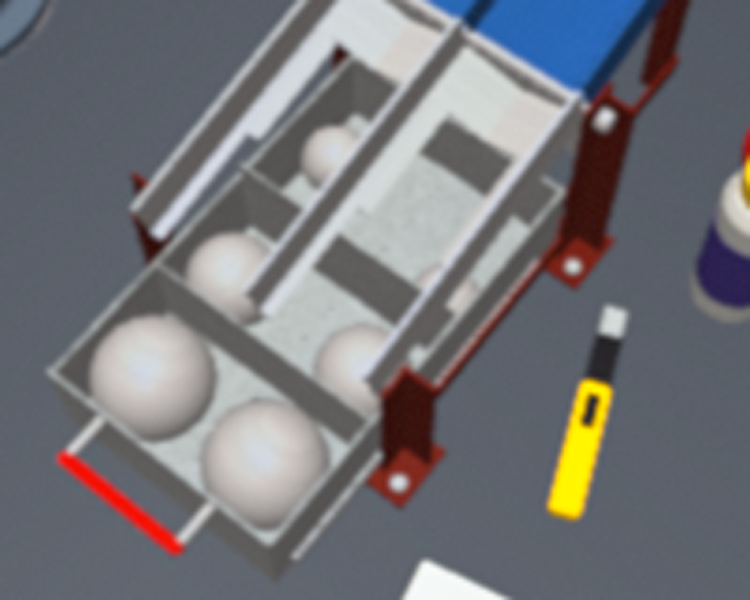

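```bash
python3 - <<'E'
import numpy as np
p0=np.arcsin(44/274);N=44
r=np.ones(N);r[:3]=[.25,.5,.75];r[-12:]=np.linspace(.95,.12,12);th=.33*(1-np.cumsum(r)/r.sum())
y=274*(np.cos(p0+th)-np.cos(p0))/40;z=-274*(np.sin(p0+th)-np.sin(p0))/40
print(y[-1],z[-1])
y0=274*(np.cos(p0+.33)-np.cos(p0))/40;z0=-274*(np.sin(p0+.33)-np.sin(p0))/40
y=np.diff(np.r_[y0.round(3),y.round(3)]);z=np.diff(np.r_[z0.round(3),z.round(3)])
for i in range(0,N,11):print("[["+", ".join(f"[0, {a:.3f}, {b:.3f}, 0]" for a,b in zip(y[i:i+11],z[i:i+11]))+"]]",th[i+10])
E
```

```text
0.0 -0.0
[[[0, 0.007, 0.014, 0], [0, 0.014, 0.027, 0], [0, 0.022, 0.041, 0], [0, 0.027, 0.054, 0], [0, 0.028, 0.055, 0], [0, 0.027, 0.055, 0], [0, 0.026, 0.055, 0], [0, 0.026, 0.056, 0], [0, 0.026, 0.055, 0], [0, 0.025, 0.056, 0], [0, 0.024, 0.056, 0]]] 0.24508667388949082
[[[0, 0.024, 0.057, 0], [0, 0.023, 0.056, 0], [0, 0.023, 0.057, 0], [0, 0.023, 0.057, 0], [0, 0.022, 0.057, 0], [0, 0.021, 0.058, 0], [0, 0.021, 0.057, 0], [0, 0.020, 0.058, 0], [0, 0.020, 0.058, 0], [0, 0.020, 0.058, 0], [0, 0.018, 0.058, 0]]] 0.14676598049837486
[[[0, 0.019, 0.059, 0], [0, 0.018, 0.058, 0], [0, 0.017, 0.059, 0], [0, 0.017, 0.059, 0], [0, 0.016, 0.059, 0], [0, 0.015, 0.059, 0], [0, 0.016, 0.059, 0], [0, 0.014, 0.060, 0], [0, 0.014, 0.059, 0], [0, 0.014, 0.060, 0], [0, 0.012, 0.057, 0]]] 0.04889219934994579
[[[0, 0.011, 0.052, 0], [0, 0.010, 0.048, 0], [0, 0.008, 0.044, 0], [0, 0.008, 0.039, 0], [0, 0.006, 0.034, 0], [0, 0.005, 0.030, 0], [0, 0.005, 0.026, 0], [0, 0.003, 0.021, 0], [0, 0.003, 0.016, 0], [0, 0.002, 0.012, 0], [0, 0.001, 0.007, 0]]] 0.0
```

All six balls are in their lanes: smalls at (335,155) and (450,285) in the crop, mediums at (230,275) and (360,365), larges in the front lane. The pan is empty, so I'll lower it gently.

>>> drive_tool([
  [[0, 0.007, 0.014, 0], [0, 0.014, 0.027, 0], [0, 0.022, 0.041, 0], [0, 0.027, 0.054, 0], [0, 0.028, 0.055, 0], [0, 0.027, 0.055, 0], [0, 0.026, 0.055, 0], [0, 0.026, 0.056, 0], [0, 0.026, 0.055, 0], [0, 0.025, 0.056, 0], [0, 0.024, 0.056, 0]],
])

```text
t: 11.75
position: [0.5013, 0.4054, 0.3137]
tool_rot: [0.001, -0.016, 1.0, 0.0]
wrist_force: [2.5, 4.9, -1.5]
gripper_width: 0.129
```

>>> drive_tool([
  [[0, 0.024, 0.057, 0], [0, 0.023, 0.056, 0], [0, 0.023, 0.057, 0], [0, 0.023, 0.057, 0], [0, 0.022, 0.057, 0], [0, 0.021, 0.058, 0], [0, 0.021, 0.057, 0], [0, 0.02, 0.058, 0], [0, 0.02, 0.058, 0], [0, 0.02, 0.058, 0], [0, 0.018, 0.058, 0]],
])

```text
t: 12.85
position: [0.5011, 0.4145, 0.2883]
tool_rot: [0.001, -0.016, 1.0, 0.0]
wrist_force: [2.0, 4.8, -1.2]
gripper_width: 0.128
```

>>> drive_tool([
  [[0, 0.019, 0.059, 0], [0, 0.018, 0.058, 0], [0, 0.017, 0.059, 0], [0, 0.017, 0.059, 0], [0, 0.016, 0.059, 0], [0, 0.015, 0.059, 0], [0, 0.016, 0.059, 0], [0, 0.014, 0.06, 0], [0, 0.014, 0.059, 0], [0, 0.014, 0.06, 0], [0, 0.012, 0.057, 0]],
])

```text
t: 13.95
position: [0.5009, 0.4213, 0.2621]
tool_rot: [0.0, -0.016, 1.0, -0.0]
wrist_force: [2.4, 3.5, -2.2]
gripper_width: 0.125
```

>>> drive_tool([
  [[0, 0.011, 0.052, 0], [0, 0.01, 0.048, 0], [0, 0.008, 0.044, 0], [0, 0.008, 0.039, 0], [0, 0.006, 0.034, 0], [0, 0.005, 0.03, 0], [0, 0.005, 0.026, 0], [0, 0.003, 0.021, 0], [0, 0.003, 0.016, 0], [0, 0.002, 0.012, 0], [0, 0.001, 0.007, 0], [0, 0, 0, 0]],
])

```text
t: 15.15
position: [0.5008, 0.4237, 0.2491]
tool_rot: [0.0, -0.016, 1.0, -0.0]
wrist_force: [1.3, 5.0, -0.4]
gripper_width: 0.124
```

>>> drive_tool([
  [[0, 0, 0.01, 0], [0, 0, 0.01, 0], [0, 0, 0.01, 0], [0, 0, 0, 0], [0, 0, 0, 0]],
])

```text
t: 15.65
position: [0.5009, 0.4237, 0.2489]
tool_rot: [0.001, -0.015, 1.0, 0.0]
wrist_force: [-0.6, 2.6, 6.6]
gripper_width: 0.13
```

>>> drive_tool([
  [[0, 0, 0, 0], [0, 0, 0, 0], [0, 0, 0, 0], [0, 0, 0, 0], [0, 0, 0, 0]],
], gripper=35)

```text
t: 16.15
position: [0.5005, 0.4232, 0.2466]
tool_rot: [-0.001, -0.015, 1.0, -0.001]
wrist_force: [0.8, -0.2, 0.1]
gripper_width: 0.342
```

>>> drive_tool([
  [[0, 0, -0.2, 0], [0, 0, -0.4, 0], [0, 0, -0.6, 0], [0, 0, -0.8, 0], [0, 0, -0.8, 0], [0, 0, -0.7, 0], [0, 0, -0.2, 0]],
])

```text
t: 16.85
position: [0.5019, 0.4244, 0.3999]
tool_rot: [0.004, -0.015, 1.0, 0.002]
wrist_force: [-0.6, 0.4, -0.3]
gripper_width: 0.35
```

```bash
python3 snap.py 5 scene wrist; python3 - <<'E'
import cv2
b=cv2.imread("pics/scene5.png")
cv2.imwrite("pics/scene5z.png",cv2.resize(b[140:300,160:360],None,fx=3.75,fy=3.75,interpolation=cv2.INTER_CUBIC))
E
```

```text
{'t': 16.85, 'position': array([0.5019, 0.4244, 0.3999]), 'tool_rot': array([ 0.0035, -0.0154,  0.9999,  0.002 ]), 'joint_positions': array([ 5.3220e-01,  4.4730e-01,  1.1283e+00, -1.0000e-04,  1.5580e+00,
       -1.0694e+00]), 'wrist_force': array([-0.5669,  0.3784, -0.2986]), 'gripper_width': 0.3501447155653703}
```

View pics/scene5.png

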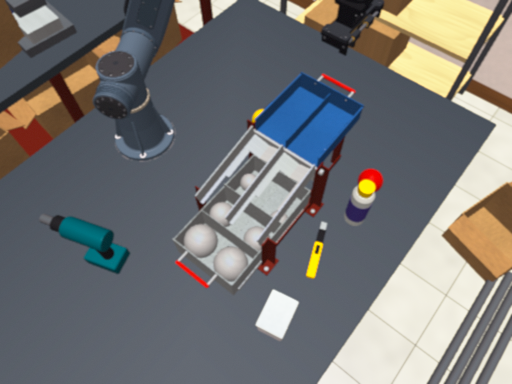

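View pics/scene5z.png

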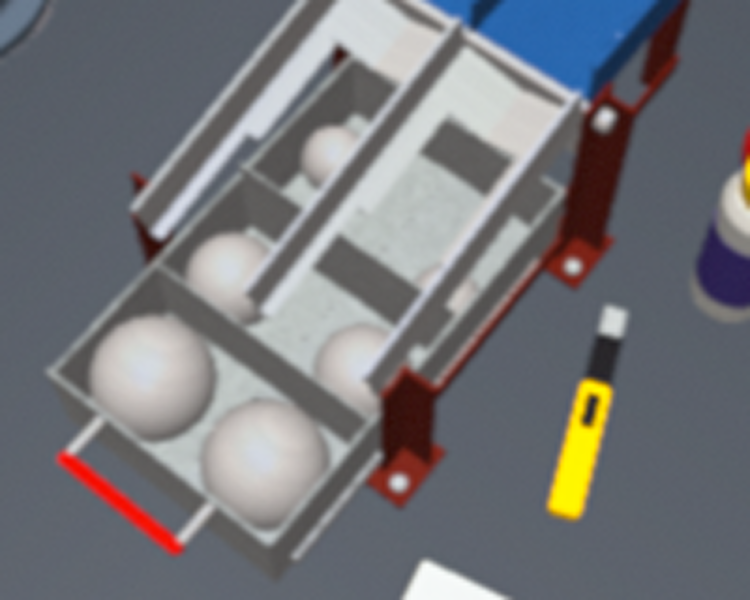

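View pics/wrist5.png

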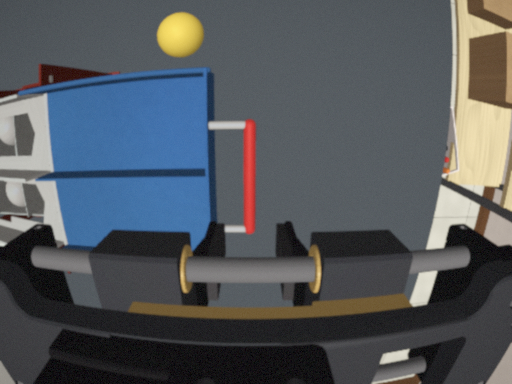

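```bash
python3 - <<'E'
from h import *
S=pickle.load(open("pics/scene5.pkl","rb"))
a=[atz(S,160+u/3.75-.4,140+v/3.75-.4,.088) for u,v in((62,458),(180,550))]
m=(a[0]+a[1])/2;print(a,m,[ (v@(m-O)) for v in (ex,ey)])
E
```

```text
[array([ 0.4630301 , -0.27740389,  0.088     ]), array([ 0.57911888, -0.27219467,  0.088     ])] [ 0.52107449 -0.27479928  0.088     ] [np.float64(-0.0008886025906375564), np.float64(-0.37450753991663105)]
```

>>> drive_tool([
  [[0, -0.6, 0, 0], [0, -1, 0, 0], [0, -1, 0, 0], [0, -1, 0, 0], [0, -1, 0, 0], [0, -1, 0, 0], [0, -1, 0, 0], [0, -1, 0, 0], [0, -1, 0, 0], [0, -1, 0, 0]],
])

```text
t: 17.95
position: [0.5112, 0.0384, 0.393]
tool_rot: [-0.002, -0.015, 1.0, 0.0]
wrist_force: [0.5, -0.7, 0.7]
gripper_width: 0.349
```

>>> drive_tool([
  [[0, -1, 0, 0], [0, -1, 0, 0], [0, -1, 0, 0], [0, -1, 0, 0], [0, -1, 0, 0], [0, -1, 0, 0], [0, -1, 0, 0], [0, -0.87, 0, 0], [0, 0, 0.5, 0], [0, 0, 0.5, 0], [0, 0, 0, 0]],
])

```text
t: 19.05
position: [0.5197, -0.2736, 0.3498]
tool_rot: [-0.004, -0.015, 1.0, 0.004]
wrist_force: [-0.4, 1.4, 0.1]
gripper_width: 0.353
```

>>> drive_tool([
  [[0, 0, 0.8, 0], [0, 0, 0.8, 0], [0, 0, 0.8, 0], [0, 0, 0.8, 0], [0, 0, 0, 0], [0, 0, 0, 0]],
])

```text
t: 19.65
position: [0.5223, -0.2747, 0.2272]
tool_rot: [-0.0, -0.016, 1.0, 0.0]
wrist_force: [0.8, -0.9, 0.8]
gripper_width: 0.348
```

```bash
python3 snap.py 6 scene wrist
```

```text
{'t': 19.65, 'position': array([ 0.5223, -0.2747,  0.2272]), 'tool_rot': array([-4.000e-04, -1.560e-02,  9.999e-01,  3.000e-04]), 'joint_positions': array([-6.7340e-01,  4.9500e-01,  1.5350e+00, -1.0000e-04,  1.1126e+00,
       -2.2753e+00]), 'wrist_force': array([ 0.7952, -0.9201,  0.842 ]), 'gripper_width': 0.34801767511486215}
```

View pics/scene6.png

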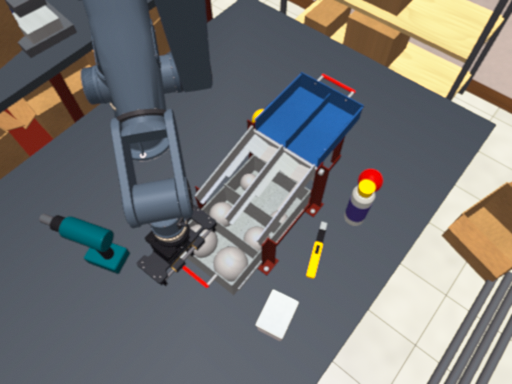

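View pics/wrist6.png

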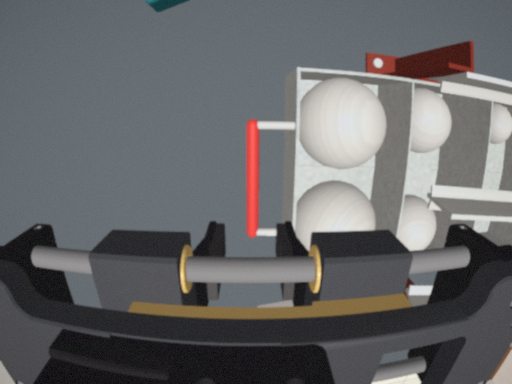

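```bash
python3 - <<'E'
from h import *
S=pickle.load(open("pics/scene5.pkl","rb"))
for u,v,z in((107,258,.03),(128,252,.05),(100,270,.0),(85,235,.18),(112,238,.18),(45,218,.18)):print(u,v,atz(S,u,v,z).round(3))
D=pickle.load(open("pics/side1.pkl","rb"))
for u,v,z in((310,140,.0),(335,135,.05),(315,106,.19)):print(u,v,atz(D,u,v,z).round(3))
print(G(0,-.369-.14,.088))
E
```

```text
107 258 [ 0.273 -0.392  0.03 ]
128 252 [ 0.317 -0.341  0.05 ]
100 270 [ 0.27  -0.429  0.   ]
85 235 [ 0.259 -0.393  0.18 ]
112 238 [ 0.321 -0.353  0.18 ]
45 218 [ 0.134 -0.431  0.18 ]
310 140 [ 0.316 -0.377  0.   ]
335 135 [ 0.226 -0.353  0.05 ]
315 106 [ 0.32  -0.365  0.19 ]
[ 0.52613126 -0.40919958  0.088     ]
```

>>> drive_tool([
  [[0, 0, 0.6, 0], [0, 0, 0.6, 0], [0, 0, 0.6, 0], [0, 0, 0, 0]],
])

```text
t: 20.15
position: [0.5214, -0.2742, 0.1542]
tool_rot: [-0.001, -0.015, 1.0, 0.001]
wrist_force: [-0.4, 0.6, -0.4]
gripper_width: 0.35
```

```bash
python3 snap.py 7 side wrist scene
```

```text
{'t': 20.15, 'position': array([ 0.5214, -0.2742,  0.1542]), 'tool_rot': array([-0.0012, -0.0154,  0.9999,  0.001 ]), 'joint_positions': array([-0.6737,  0.5893,  1.6009, -0.    ,  0.9545, -2.2752]), 'wrist_force': array([-0.397 ,  0.6336, -0.3791]), 'gripper_width': 0.34994034296511684}
```

View pics/side7.png

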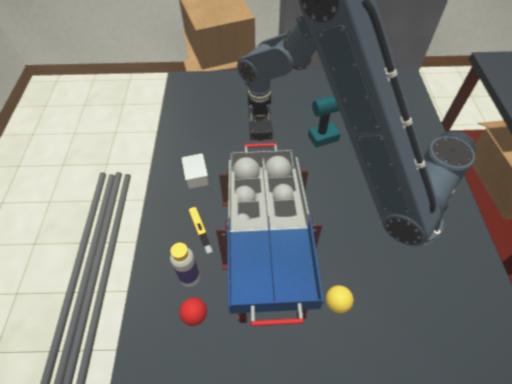

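View pics/wrist7.png

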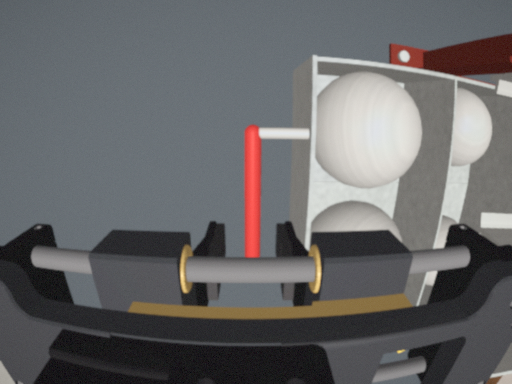

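View pics/scene7.png

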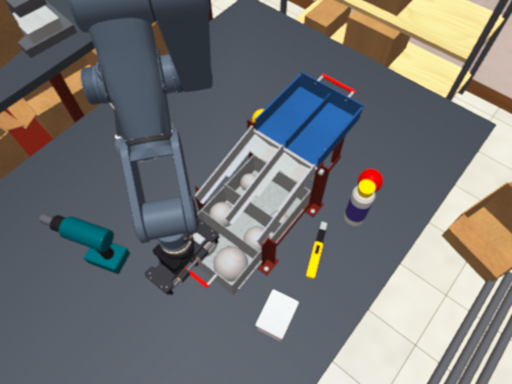

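>>> drive_tool([
  [[0, 0, 0.4, 0], [0, 0, 0.4, 0], [0, 0, 0.4, 0], [0, 0, 0.3, 0], [0, 0, 0.18, 0], [0, 0, 0, 0], [0, 0, 0, 0]],
])

```text
t: 21.0
position: [0.5227, -0.2752, 0.0886]
tool_rot: [0.0, -0.015, 1.0, -0.0]
wrist_force: [0.0, 0.0, -0.2]
gripper_width: 0.35
```

>>> drive_tool([
  [[0, 0, 0, 0], [0, 0, 0, 0], [0, 0, 0, 0], [0, 0, 0, 0], [0, 0, 0, 0], [0, 0, 0, 0]],
], gripper=0)

```text
t: 21.6
position: [0.5223, -0.2739, 0.0883]
tool_rot: [0.0, -0.015, 1.0, 0.001]
wrist_force: [1.2, 5.0, 4.6]
gripper_width: 0.131
```

```bash
python3 snap.py 8 wrist
```

```text
{'t': 21.6, 'position': array([ 0.5223, -0.2739,  0.0883]), 'tool_rot': array([ 1.000e-04, -1.520e-02,  9.999e-01,  7.000e-04]), 'joint_positions': array([-6.7290e-01,  6.8720e-01,  1.6406e+00,  1.6000e-03,  8.1450e-01,
       -2.2752e+00]), 'wrist_force': array([1.2281, 4.9827, 4.6039]), 'gripper_width': 0.13104731862628316}
```

View pics/wrist8.png

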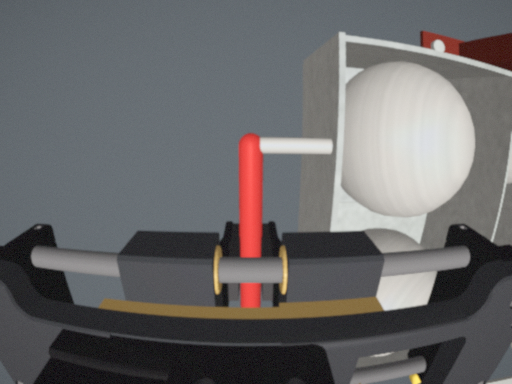

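>>> drive_tool([
  [[0, -0.02, 0, 0], [0, -0.04, 0, 0], [0, -0.06, 0, 0], [0, -0.08, 0, 0], [0, -0.1, 0, 0], [0, -0.12, 0, 0], [0, -0.12, 0, 0], [0, -0.12, 0, 0], [0, -0.12, 0, 0], [0, -0.12, 0, 0], [0, -0.12, 0, 0], [0, -0.12, 0, 0]],
])

```text
t: 22.85
position: [0.5236, -0.3191, 0.0883]
tool_rot: [-0.0, -0.015, 1.0, 0.001]
wrist_force: [0.9, 6.5, 6.7]
gripper_width: 0.125
```

>>> drive_tool([
  [[0, -0.12, 0, 0], [0, -0.12, 0, 0], [0, -0.12, 0, 0], [0, -0.12, 0, 0], [0, -0.12, 0, 0], [0, -0.12, 0, 0], [0, -0.12, 0, 0], [0, -0.12, 0, 0], [0, -0.12, 0, 0], [0, -0.12, 0, 0], [0, -0.12, 0, 0], [0, -0.12, 0, 0]],
])

```text
t: 24.05
position: [0.5252, -0.3764, 0.0883]
tool_rot: [-0.0, -0.015, 1.0, 0.002]
wrist_force: [0.2, 5.4, 6.0]
gripper_width: 0.127
```

>>> drive_tool([
  [[0, -0.12, 0, 0], [0, -0.12, 0, 0], [0, -0.12, 0, 0], [0, -0.1, 0, 0], [0, -0.08, 0, 0], [0, -0.06, 0, 0], [0, -0.05, 0, 0], [0, -0.03, 0, 0], [0, 0, 0, 0]],
])

```text
t: 24.95
position: [0.526, -0.4039, 0.0884]
tool_rot: [-0.0, -0.015, 1.0, 0.001]
wrist_force: [1.0, 5.0, 5.5]
gripper_width: 0.127
```

>>> drive_tool([
  [[0, -0.03, 0, 0], [0, -0.03, 0, 0], [0, -0.03, 0, 0], [0, -0.03, 0, 0], [0, 0, 0, 0]],
])

```text
t: 25.45
position: [0.5262, -0.4082, 0.0883]
tool_rot: [-0.0, -0.015, 1.0, 0.002]
wrist_force: [-0.5, 6.5, 6.7]
gripper_width: 0.131
```

>>> drive_tool([
  [[0, -0.02, 0, 0], [0, -0.02, 0, 0], [0, -0.01, 0, 0], [0, 0, 0, 0]],
])

```text
t: 25.85
position: [0.5261, -0.4083, 0.0883]
tool_rot: [-0.001, -0.015, 1.0, 0.003]
wrist_force: [1.2, 9.2, 8.6]
gripper_width: 0.125
```

>>> drive_tool([
  [[0, -0.02, 0, 0], [0, -0.02, 0, 0], [0, -0.02, 0, 0], [0, 0, 0, 0]],
])

```text
t: 26.25
position: [0.5261, -0.4083, 0.0883]
tool_rot: [-0.001, -0.015, 1.0, 0.006]
wrist_force: [1.6, 14.2, 9.8]
gripper_width: 0.122
```

>>> drive_tool([
  [[0, 0.03, 0, 0], [0, 0.03, 0, 0], [0, 0.03, 0, 0], [0, 0, 0, 0]],
])

```text
t: 26.65
position: [0.5262, -0.4083, 0.0883]
tool_rot: [-0.001, -0.016, 1.0, 0.002]
wrist_force: [-0.2, 7.0, 6.1]
gripper_width: 0.122
```

>>> drive_tool([
  [[0, 0, 0, 0], [0, 0, 0, 0], [0, 0, 0, 0], [0, 0, 0, 0], [0, 0, 0, 0]],
], gripper=35)

```text
t: 27.15
position: [0.5262, -0.4114, 0.0877]
tool_rot: [-0.0, -0.015, 1.0, -0.0]
wrist_force: [0.2, 1.1, 0.2]
gripper_width: 0.337
```

>>> drive_tool([
  [[0, 0, -0.2, 0], [0, 0, -0.4, 0], [0, 0, -0.6, 0], [0, 0, -0.8, 0], [0, 0, -0.8, 0], [0, 0, -0.8, 0], [0, 0, -0.8, 0], [0, 0, -0.4, 0], [0, 0, 0, 0]],
])

```text
t: 28.05
position: [0.5277, -0.4122, 0.2853]
tool_rot: [0.003, -0.015, 1.0, -0.004]
wrist_force: [0.5, -0.5, 0.7]
gripper_width: 0.353
```

```bash
python3 snap.py 9 scene side wrist
```

```text
{'t': 28.05, 'position': array([ 0.5277, -0.4122,  0.2853]), 'tool_rot': array([ 0.0031, -0.0154,  0.9999, -0.0035]), 'joint_positions': array([-8.2960e-01,  5.4370e-01,  1.2665e+00, -1.0000e-04,  1.3221e+00,
       -2.4312e+00]), 'wrist_force': array([ 0.5443, -0.5483,  0.6783]), 'gripper_width': 0.35300332364340037}
```

View pics/scene9.png

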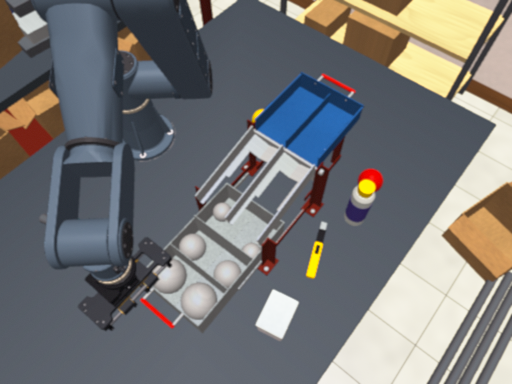

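View pics/side9.png

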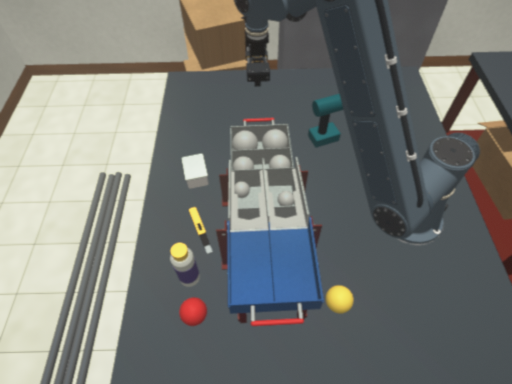

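View pics/wrist9.png

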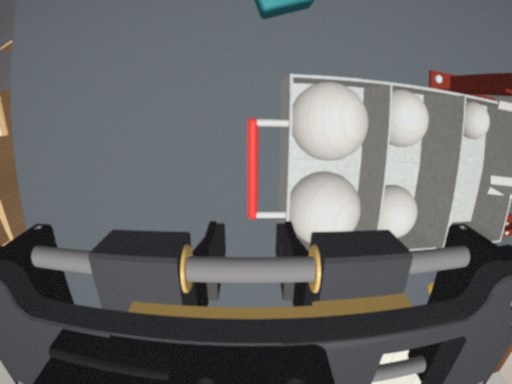

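```bash
python3 - <<'E'
from h import *
D=pickle.load(open("pics/side9.pkl","rb"));S=pickle.load(open("pics/scene9.pkl","rb"))
for d,n in((D,"side"),(S,"scene")):
    f=d["frame"].astype(int);m=(f[...,0]>150)&(f[...,1]<70)&(f[...,2]<70)
    ys,xs=np.nonzero(m);k=((ys<160)&(xs>220)&(xs<300)) if n=="side" else ((ys>280)&(xs<200))
    p=atz(d,xs[k].mean(),ys[k].mean(),.088);print(n,k.sum(),p,ey@(p-O))
from rig import sign_off
print(sign_off())
E
```

```text
side 25 [ 0.52407785 -0.40730244  0.088     ] -0.5070401272507863
scene 189 [ 0.52508427 -0.40929206  0.088     ] -0.5090599767745442
the job is handed in; nothing more can be done
None
```

The job is done and handed in at about 28 s of the 58 s allowed.

- **Tipping:** I checked in the images that the drawer was shut. Then I lifted the pan by its handle along its arc to about 0.33 rad in 5.4 s. All six balls rolled into their own lanes, two small, two medium and two large.
- **Lowering:** The empty pan went back down over about 4.5 s. I let go only once the wrist force showed it resting, with about 6.6 N pushing back.
- **Drawer:** I pulled it until the handle stopped moving and the force rose to 14 N, which is the stop. Then I eased off, let go and raised the arm clear.
- **Last checks:** The images put the drawer handle 507 to 509 mm down-slope of the grader's origin, against 509 expected for fully out. All six balls were still in their lanes, the pan was on its rest, and the other things looked undisturbed. The balls nudged the drawer about 5 mm during the drop, within the 15 mm described. No check failed, and the two drawer readings differ by 2 mm, about the calibration's accuracy.

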